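# Stack the filtration set in the vacuum manifold

### The arm

A 6-joint arm with a two-finger parallel gripper is mounted at the origin on the work surface. World frame = base frame: x ahead of the robot, y to its left, z up, the work surface at z = 0. Lengths are in m, angles in degrees, forces in N, time in s.
With the tool pointing down it reaches from about 0.275 to 0.975 m from the base axis. Payload 8.4 kg.
Tool frame: the origin (TCP) lies between the finger pads; the fingertips stand 25 mm ahead of it and the grasp point (between the pads) lies 6 mm ahead of it; z points along the fingers, y is the line along which they close (so a half turn about z gives the same grasp; the last joint's range is limited). The gripper opens to 92 mm and grips with 3 to 60 N. Pads are 20 mm wide; open, the fingers measure 128 mm over their backs; the gripper's body (75 mm by 189 mm) begins 69 mm behind the grasp point.
Start: joints at [72.17, 20.225, 93.587, -0, 66.188, -0.138], TCP at [0.19, 0.595, 0.208] pointing down, gripper open.
Joint ranges: [-150.9, 150.9], [-52.94, 120.26], [3.33, 152.33], [-74.26, 254.26], [0, 154.13], [-172.89, 172.89]. Speed limits (degrees/s): [127.2, 127.2, 159.86, 180, 180, 180].

### API

Orientations are given as a 3x3 rotation matrix whose columns are the frame's x, y, z axes.
In Python, from plant import * gives the robot as it stands.
- The arm moves only by the shell command python3 -m creep 'ROWS' [FORCE]. ROWS is JSON, a list of rows, each a list of 7 numbers: the shift along the world's x, y, z in m, then the turn, a rotation vector about the world's x, y, z in rad, then the finger opening in m, from 0 to 0.0919. A call has 1 to 8 rows; each row is the pose to reach, as a shift and turn from the pose commanded when the call began; what a row does not reach only later rows make up. A row lasts 1/10 s, in which the tool goes at most 50 mm and 8.59 degrees, less where a joint would pass 70% of its speed; a pose out of reach is approached as far as the arm can. A call with a gripper value outside its range is refused whole. The fingers move at their own pace and stop on an object; FORCE is the grip in N (left out, the last holds). Time passes only in rows, so rows that repeat a pose let the fingers close. It gives the time, the measured TCP pose, the force, the opening and the grip force at its end, in the units of the state.
- read_state(): the state, without advancing time (a new reading comes with each control period).
- get_image(name): name is "side" or "top" or "wrist"; returns the picture (384x512x3 uint8, red, green, blue); there is no depth.
- camera_model(name): a dict with "mtx" (3x3 intrinsics, pixels), "dist" ([k1, k2, p1, p2, k3] as OpenCV has them; the pictures are not rectified), "R" (3x3) and "t" (3): a world point X has camera coordinates R X + t. Camera axes: x right, y down, z forward; pixel columns grow to the right and rows downward; lengths in m; the calibration is good to about 2 mm. A picture is of the moment at which its call begins: read the wrist's pose just before it. camera_model takes no time and is no camera call; for the wrist camera it gives the pose at the moment of the call.
- job_done(): hands the job in; it is judged then, once.
Trained networks look in the newest picture that a camera, given by its name, has taken for a name from the list of things; names that differ only in an ending like _2 or _b are one class to them, and where a whole thing is asked for, a point or a joint stands for the part that bears it (a point fixed in the world has none). Each returns a list of dicts, best first, with "confidence" (0 to 1); they miss things now and then, are a little off and sometimes report something else, mostly with a low value. They report only what shows in the picture. A call takes as long as a camera call. They do not tell look-alikes from the thing itself.
- silhouettes(label, camera): "pixels" (384x512 bool, what is visible of it) and "location" ([column, row] in pixels, amid what is visible of it).
The state is a dict: "time": time; "q": joint angles; "joint_velocities": joint speeds; "joint_torque": joint torques, N m; "position": TCP position; "ee_rot": TCP orientation; "wrist_force": force on the tool from outside, world axes, zero at the start; "ft_torque": the same for the moment, N m; "finger_gap": finger opening in m; "finger_force": force on a finger pad.
Only numpy, scipy, OpenCV 4.12 (cv2) and the standard library are available. Lean on these libraries where they do the work, as an engineer would, in place of code of your own. Each camera call takes 0.05 s, during which the arm holds its last target. There are 200 camera calls.

### The job

Load the vacuum manifold: stack the green collection block, then the orange spacer frame, then the blue filter plate squarely between the four corner guides of its pocket, one after the other, each lying flat and fully down before the next goes on. Lower each one in gently rather than dropping it, and leave the other things on the bench where they stand.

Things in the scene. Friction and masses are not known exactly. Their poses are not given: they have to be found in the camera images.
- block: Collection block (goes in first): solid green block with 24 white wells on its top, 30 mm high. 110 mm (its own x) by 62 mm (its own y), the same shape when turned by half a turn. Origin: centre of the underside; z up. Lies flat on the bench at the start.
- spacer: Spacer frame (goes in second): orange rectangular frame, 18 mm high, open in the middle; long bars 10 mm wide, short bars 12 mm wide. 110 mm (its own x) by 62 mm (its own y), the same shape when turned by half a turn. Origin: centre of the underside; z up. Lies flat on the bench at the start.
- plate: Filter plate (goes in last): solid blue plate with 24 white filters on its top, 20 mm high. 110 mm (its own x) by 62 mm (its own y), the same shape when turned by half a turn. Origin: centre of the underside; z up. Lies flat on the bench at the start.
- nest: Vacuum manifold, fixed: low black slab 220 x 150 mm, 30 mm high; on it a pocket with a dark rubber floor between four aluminium corner guides, and at its own +x end a gauge and a blue knob, up to 48 mm high. Origin: under the pocket's centre, on the bench; x along the pocket's long side, z up. Stacked, the undersides lie 0 (block), 30 (spacer) and 48 mm (plate) above the pocket's floor.
- nest_floor (a point): Centre of the pocket's floor, 30 mm above the bench; axes as the manifold's. Pocket 116 mm (x) by 66 mm (y): a part has 3 mm spare at each end, 2 mm at each side. The L-shaped guides are 6 mm thick, rise 58 mm above this floor and flare outwards by 4 mm over their top 10 mm. They leave a gap in the middle of each side: 72 mm wide in the long sides (for the fingers), 30 mm in the short ones.
- dish: Bystander: closed glass petri dish, 92 mm across, 17 mm high. Loose; leave it where it stands. Origin: centre of its underside.
- jar: Bystander: small clear jar with a red cap, 50 mm across, 50 mm high. Loose; leave it where it stands. Origin: centre of its underside.
- bottle_blue: Bystander: white bottle with a blue cap, 64 mm across, 150 mm high. Loose; leave it where it stands. Origin: centre of its underside.
- bottle_red: Bystander: amber bottle with a red cap, 56 mm across, 110 mm high. Loose; leave it where it stands. Origin: centre of its underside.
- sharps_tub: Bystander: round yellow sharps tub with a red flap on its lid, 120 mm across, 110 mm high. Loose; leave it where it stands. Origin: centre of its underside.
- tip_box: Bystander: closed grey pipette-tip box with a clear lid, 122 x 87 mm, 57 mm high. Loose; leave it where it stands. Origin: centre of its underside.
Not all that is in view belongs to the job. Several things look just like the plate: the one meant starts farthest from the robot's base.

How it is judged:
By the outcome, as a careful person would: the job done as asked, in the order asked, and still so for the second after the job is handed in, with the robot touching nothing.
It also fails if it takes over 72 s, if anything falls off the work surface, if the arm or the gripper's body presses on something with over 40 N, if the wrist force passes 120 N, or if a joint passes its speed limit or range.

## Working session

There is one attempt and no reset: what is moved stays moved. The work goes in short steps, Python scripts to look and compute and a shell command to move; the robot and the scene stay as the last step left them, time stands still between calls to the robot, and variables do not carry over. Pictures are saved under pics/ and viewed, at most 10 in all, crops included, and the job is handed in when it is done.

```bash
ls; mkdir -p pics; python3 - <<'E'
from plant import *
import cv2, numpy as np
for n in ("top","side"):
    im=get_image(n); cv2.imwrite(f"pics/{n}0.png",cv2.resize(im[:,:,::-1],(800,600),interpolation=cv2.INTER_CUBIC))
    c=camera_model(n); print(n,np.round(c["mtx"],1).tolist(),np.round(c["dist"],3),np.round(c["R"],3).tolist(),np.round(c["t"],3))
    for l in ("block","spacer","plate","nest"):
        for s in silhouettes(l,n): print(l,round(s["confidence"],2),np.round(s["location"]),s["pixels"].sum())
s=read_state();print(s["time"],s["position"],s["ee_rot"])
E
```

```text
pics
top [[435.9, 0.0, 250.6], [0.0, 435.9, 183.4], [0.0, 0.0, 1.0]] [0.053 0.    0.    0.    0.   ] [[0.009, -1.0, 0.009], [-0.995, -0.01, -0.099], [0.099, -0.008, -0.995]] [0.105 0.5   1.05 ]
block 0.55 [184. 189.] 1114
spacer 0.78 [270. 207.] 634
spacer 0.5 [220.  71.] 596
plate 0.95 [165. 320.] 1272
plate 0.71 [355. 261.] 1174
plate 0.61 [178. 255.] 1235
plate 0.58 [253. 143.] 1139
plate 0.23 [378. 174.] 5658
nest 0.89 [375. 178.] 5585
side [[365.4, 0.0, 254.4], [0.0, 365.4, 185.3], [0.0, 0.0, 1.0]] [0.006 0.    0.    0.    0.   ] [[0.936, -0.352, 0.009], [-0.219, -0.602, -0.768], [0.276, 0.717, -0.64]] [-0.403  0.23   0.85 ]
block 0.97 [239. 171.] 662
block 0.65 [193. 132.] 906
spacer 0.64 [239. 215.] 467
plate 0.95 [189. 177.] 623
plate 0.91 [138. 188.] 649
plate 0.78 [302. 196.] 664
plate 0.77 [227. 294.] 1424
nest 0.98 [322. 284.] 6112
0.5 [0.18993494 0.59543012 0.20835295] [[-9.52708664e-01  3.03885178e-01 -1.03350185e-05]
 [ 3.03885178e-01  9.52708661e-01 -8.15375926e-05]
 [-1.49318042e-05 -8.08222299e-05 -9.99999997e-01]]
```

View pics/top0.png

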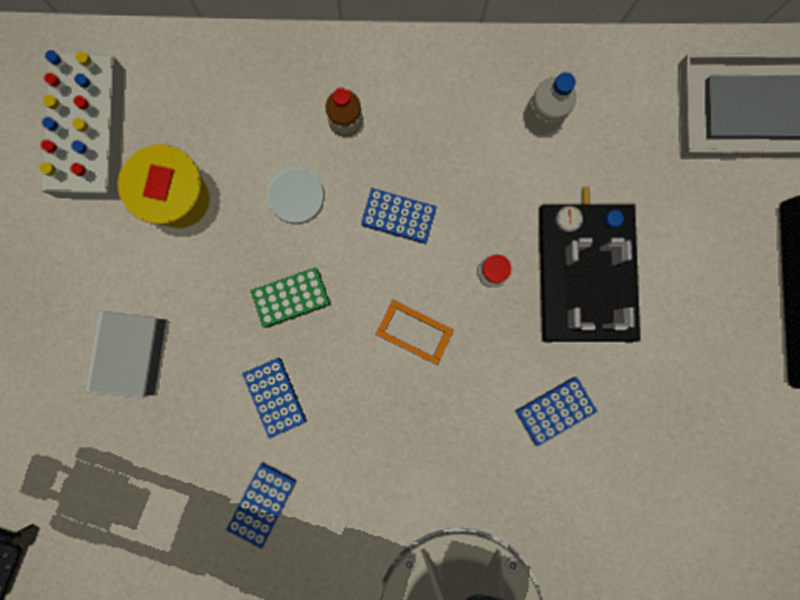

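View pics/side0.png

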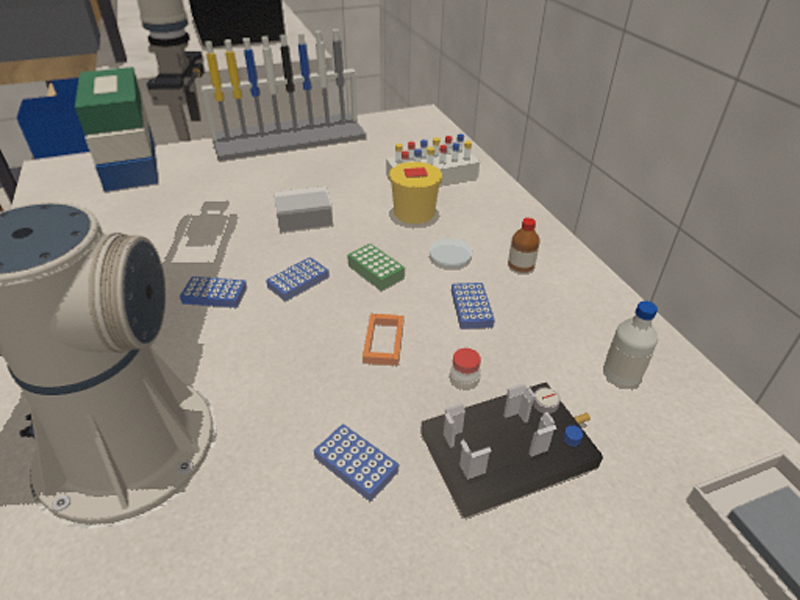

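Top view (800-wide): green block at (290,297), orange spacer at (415,331), farthest look-alike plate at (399,215), manifold at (588,272) with its gauge end up (+x). The other blue plates, at (274,398), (262,505) and (556,410), are decoys. Side view agrees.

```bash
cat > h.py <<'E'
from plant import *
import cv2, numpy as np
from scipy.optimize import minimize
H={"block":.030,"spacer":.018,"plate":.020}
HSV={"block":((40,70,25),(88,255,255)),"spacer":((5,140,60),(22,255,255)),"plate":((98,110,30),(130,255,255))}
def proj(P,c):
    return cv2.projectPoints(np.float64(P),cv2.Rodrigues(c["R"])[0],c["t"],c["mtx"],c["dist"])[0][:,0]
def unproj(px,c,z):
    u=cv2.undistortPoints(np.float64(px).reshape(-1,1,2),c["mtx"],c["dist"])[:,0]
    d=np.c_[u,np.ones(len(u))]@c["R"]; o=-c["R"].T@c["t"]
    return o+d*((z-o[2])/d[:,2])[:,None]
def mask(im,l):
    m=cv2.inRange(cv2.cvtColor(im,cv2.COLOR_RGB2HSV),*map(np.array,HSV[l]))
    return cv2.morphologyEx(m,cv2.MORPH_OPEN,np.ones((2,2)))
def box(p,L,W,z0,z1):
    c,s=np.cos(p[2]),np.sin(p[2])
    return np.array([[p[0]+c*a-s*b,p[1]+s*a+c*b,z] for z in(z0,z1) for a in(-L/2,L/2) for b in(-W/2,W/2)])
def fit(m,c,p0,L,W,z0,z1,k=4):
    "m: uint8 mask; pose of the box whose projected hull matches the mask's hull"
    pts=cv2.findNonZero(m); hull=cv2.convexHull(pts)
    M=np.zeros((m.shape[0]*k,m.shape[1]*k),np.uint8)
    big=cv2.resize(cv2.fillConvexPoly(np.zeros_like(m),hull,255),None,fx=k,fy=k,interpolation=cv2.INTER_LINEAR)>127
    def cost(v):
        p=np.array(v)/[1000,1000,57.3]
        q=(proj(box(p,L,W,z0,z1),c)+.5)*k-.5
        h=cv2.convexHull(np.float32(q))
        r=cv2.fillConvexPoly(np.zeros_like(M),np.int32(np.round(h*16)),255,shift=4)>0
        return 1-(r&big).sum()/(r|big).sum()
    v0=np.array(p0)*[1000,1000,57.3]
    r=minimize(cost,v0,method="Nelder-Mead",options=dict(initial_simplex=v0+np.r_[np.zeros((1,3)),np.diag([6,6,5])],xatol=.05,fatol=1e-4))
    return r.x/[1000,1000,57.3],r.fun
def find(l,im,c,near,z=0.,rad=60):
    "near: pixel amid the part"
    m=mask(im,l); m=cv2.dilate(m,np.ones((3,3))) if 0 else m
    n,lab,st,ce=cv2.connectedComponentsWithStats(cv2.dilate(m,np.ones((3,3))))
    k=min((i for i in range(1,n) if st[i,4]>150),key=lambda i:np.hypot(*(ce[i]-near)))
    m=np.where(lab==k,m,0).astype(np.uint8)
    w=unproj(cv2.findNonZero(m).reshape(-1,2),c,z+H[l])[:,:2]
    (x,y),(a,b),_=R=cv2.minAreaRect(np.float32(w)*1000); bp=cv2.boxPoints(R)
    e=max((bp[1]-bp[0],bp[2]-bp[1]),key=np.linalg.norm); th=np.arctan(e[1]/e[0]) if abs(e[0])>1e-6 else np.pi/2
    p,f=fit(m,c,(x/1000,y/1000,th),.110,.062,z,z+H[l])
    print(l,"xy",np.round(p[:2]*1000,1),"yaw",round(np.degrees(p[2]),1),"1-IoU",round(f,3),"rect",np.round((a,b)),"at",np.round(ce[k])); return p
E
python3 - <<'E'
from h import *
im=get_image("top");c=camera_model("top")
find("block",im,c,(186,190));find("spacer",im,c,(266,212));find("plate",im,c,(255,138))
for n,c0 in(("decoys",(175,255)),("",(168,323)),("",(356,263))): find("plate",im,c,c0)
g=cv2.cvtColor(im,cv2.COLOR_RGB2GRAY); m=((g<45)*255).astype(np.uint8); m[:,:330]=0;m[:,430:]=0;m[:120]=0;m[230:]=0
n,lab,st,ce=cv2.connectedComponentsWithStats(m);k=1+st[1:,4].argmax()
m=np.where(lab==k,m,0).astype(np.uint8);print(st[k])
x,y=unproj([ce[k]],c,.03)[0,:2]
p,f=fit(m,c,(x,y,0.),.22,.15,0,.03);print("slab",p,f)
# by-standers (centres at mid height, coarse)
for l,z in(("jar",.05),("dish",.017),("bottle_red",.11),("bottle_blue",.15),("sharps_tub",.11),("tip_box",.057)):
    for s in silhouettes(l,"top")[:1]: print(l,round(s["confidence"],2),np.round(unproj([s["location"]],c,z/2)[0],3))
print(camera_model("wrist"))
E
```

```text
block xy [479.2 267.4] yaw -69.8 1-IoU 0.029 rect [ 64. 110.] at [186. 191.]
spacer xy [427.  70.] yaw 64.1 1-IoU 0.03 rect [109.  60.] at [266. 213.]
plate xy [613.7  97.4] yaw 74.5 1-IoU 0.047 rect [108.  62.] at [256. 139.]
plate xy [322.6 289.1] yaw 24.4 1-IoU 0.048 rect [108.  62.] at [177. 254.]
plate xy [148.4 310. ] yaw -27.1 1-IoU 0.348 rect [60. 76.] at [164. 331.]
plate xy [ 305.  -150.6] yaw -60.2 1-IoU 0.063 rect [ 62. 109.] at [356. 263.]
[ 345  131   65   88 4296]
slab [ 0.52448613 -0.20175893  0.01142217] 0.046741305641192055
jar 0.61 [ 0.523 -0.051  0.025]
dish 0.76 [0.648 0.259 0.008]
bottle_red 0.96 [0.765 0.19  0.055]
bottle_blue 0.59 [ 0.782 -0.127  0.075]
sharps_tub 0.72 [0.646 0.464 0.055]
tip_box 0.74 [0.444 0.057 0.028]
{'mtx': array([[318.60531963,   0.        , 255.17202579],
       [  0.        , 318.60531963, 198.39441353],
       [  0.        ,   0.        ,   1.        ]]), 'dist': array([-0.05749578,  0.        ,  0.        ,  0.        ,  0.        ]), 'R': array([[ 3.04351382e-01,  9.52559531e-01, -7.59433115e-04],
       [ 9.10991295e-01, -2.90836823e-01,  2.92418883e-01],
       [ 2.78325523e-01, -8.96899283e-02, -9.56290029e-01]]), 't': array([-0.62427176, -0.03323891,  0.39340432])}
```

```bash
python3 -m creep '[[0.289,-0.328,0,0,0,-0.909,0.0919],[0.289,-0.328,0,0,0,-0.909,0.0919],[0.289,-0.328,0,0,0,-0.909,0.0919],[0.289,-0.328,0,0,0,-0.909,0.0919],[0.289,-0.328,0,0,0,-0.909,0.0919],[0.289,-0.328,0,0,0,-0.909,0.0919],[0.289,-0.328,0,0,0,-0.909,0.0919],[0.289,-0.328,0,0,0,-0.909,0.0919]]' 20
python3 - <<'E'
from plant import *
import numpy as np
s=read_state();R=s["ee_rot"];print(s["time"],s["position"],np.degrees(np.arctan2(R[1][0],R[0][0])),s["q"])
E
```

```text
time: 1.65
position: [0.4555, 0.2937, 0.2087]
ee_rot: [[-0.345, 0.939, 0.001], [0.939, 0.345, 0.0], [0.0, 0.001, -1.0]]
wrist_force: [1.2, 0.5, 0.6]
finger_gap: 0.0918
finger_force: 0.0
1.65 [0.4555329  0.29367227 0.20868814] 110.19505746056404 [3.26485638e+01 1.28114722e+01 1.03793453e+02 3.10431360e-03
 6.33554754e+01 1.24521189e+01]
```

```bash
cat >> h.py <<'E'
def tool():
    s=read_state();R=np.array(s["ee_rot"]);return np.array(s["position"]),np.arctan2(R[1,0],R[0,0]),s
def look(l,name=None,z=0.):
    p,phi,s=tool();c=camera_model("wrist");im=get_image("wrist")
    if name: cv2.imwrite(f"pics/{name}.png",im[:,:,::-1])
    near=proj([[p[0],p[1],z+H[l]]],c)[0]
    q=find(l,im,c,near,z); d=(q[2]-phi+np.pi/2)%np.pi-np.pi/2
    print("t",round(s["time"],2),"tcp",np.round(p*1000,1),"phi",round(np.degrees(phi),2),"shift mm",np.round((q[:2]-p[:2])*1000,1),"turn rad",round(d,4))
E
python3 -m creep '[[0.024,-0.027,0,0,0,0,0.0919],[0.024,-0.027,0,0,0,0,0.0919],[0.024,-0.027,0,0,0,0,0.0919],[0.024,-0.027,0,0,0,0,0.0919]]'
python3 -c "
from h import *
look('block','w1')"
```

```text
time: 2.05
position: [0.4778, 0.269, 0.2083]
ee_rot: [[-0.346, 0.938, -0.0], [0.938, 0.346, 0.0], [0.0, -0.0, -1.0]]
wrist_force: [-0.8, -0.0, -0.4]
finger_gap: 0.0918
finger_force: 0.0
block xy [484.8 266.8] yaw -69.1 1-IoU 0.043 rect [ 61. 109.] at [261. 175.]
t 2.05 tcp [477.8 269.  208.3] phi 110.25 shift mm [ 7.  -2.2] turn rad 0.012
```

View pics/w1.png

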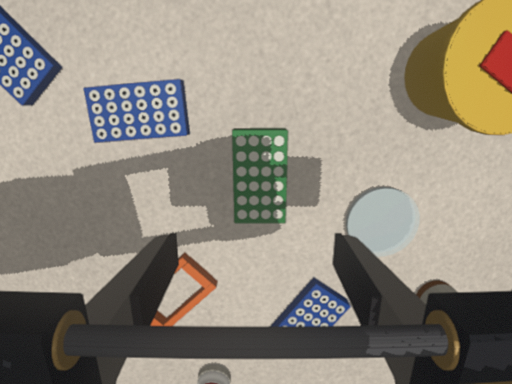

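The wrist view shows the block centred at (260,175), about 5 px right of the midpoint between the fingers (255). The shift measured above accounts for this. Next I descend and grip.

```bash
python3 -m creep '[[0.007,-0.002,-0.045,0,0,0.012,0.0919],[0.007,-0.002,-0.09,0,0,0.012,0.0919],[0.007,-0.002,-0.13,0,0,0.012,0.0919],[0.007,-0.002,-0.15,0,0,0.012,0.0919],[0.007,-0.002,-0.165,0,0,0.012,0.0919],[0.007,-0.002,-0.175,0,0,0.012,0.0919],[0.007,-0.002,-0.18,0,0,0.012,0.0919],[0.007,-0.002,-0.18,0,0,0.012,0.0919]]'
python3 -m creep '[[0,0,0,0,0,0,0.05],[0,0,0,0,0,0,0.05],[0,0,0,0,0,0,0.05],[0,0,0,0,0,0,0.05],[0,0,0,0,0,0,0.05],[0,0,0,0,0,0,0.05]]' 25
```

```text
time: 2.9
position: [0.485, 0.2668, 0.0282]
ee_rot: [[-0.358, 0.934, -0.0], [0.934, 0.358, -0.0], [-0.0, -0.0, -1.0]]
wrist_force: [-0.7, -0.1, 0.4]
finger_gap: 0.0919
finger_force: 0.0
time: 3.5
position: [0.4854, 0.2663, 0.0285]
ee_rot: [[-0.357, 0.934, 0.0], [0.934, 0.357, 0.0], [-0.0, 0.0, -1.0]]
wrist_force: [0.4, 0.4, -0.5]
finger_gap: 0.0501
finger_force: 0.0
```

```bash
python3 - <<'E'
from h import *
a=get_image("side")[120:270,130:330];b=get_image("wrist")
A=cv2.resize(a,(400,300),interpolation=cv2.INTER_CUBIC);B=cv2.resize(b,(400,300))
cv2.imwrite("pics/s1.png",np.hstack([A,B])[:,:,::-1])
E
```

```text
(no output)
```

View pics/s1.png

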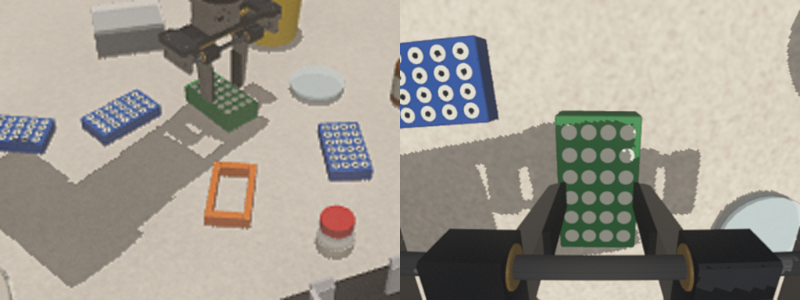

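The block sits between the fingers, yet the state reads 50 mm with no force. I'll close further and see how the readings change.

```bash
python3 -m creep '[[0,0,0,0,0,0,0.04],[0,0,0,0,0,0,0.04],[0,0,0,0,0,0,0.04],[0,0,0,0,0,0,0.04]]' 25
python3 - <<'E'
from h import *
b=get_image("wrist")[120:320,130:390]
cv2.imwrite("pics/w2.png",cv2.resize(b,(780,600),interpolation=cv2.INTER_CUBIC)[:,:,::-1])
E
```

```text
time: 4.0
position: [0.4854, 0.2663, 0.0284]
ee_rot: [[-0.357, 0.934, -0.0], [0.934, 0.357, 0.0], [0.0, -0.0, -1.0]]
wrist_force: [-0.0, -1.3, 0.4]
finger_gap: 0.0401
finger_force: 0.0
```

View pics/w2.png

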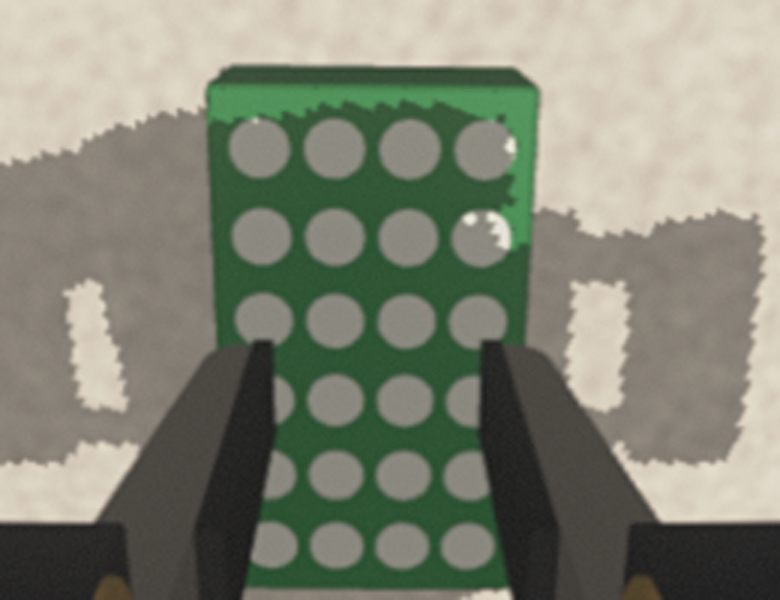

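The fingers are actually hovering just above the block's top. From their gap (69 px for 40 mm) the tips are about 0.184 m from the camera, against 0.214 m documented, so they sit about 30 mm higher relative to the TCP than stated. I'll open and go 25 mm lower, a measured step short of the bench, then grip.

```bash
python3 -m creep '[[0,0,0.004,0,0,0,0.0919],[0,0,0.004,0,0,0,0.0919],[0,0,0.004,0,0,0,0.0919],[0,0,0.004,0,0,0,0.0919],[0,0,0.004,0,0,0,0.0919],[0,0,0.004,0,0,0,0.0919],[0,0,0.004,0,0,0,0.0919]]'
python3 -m creep '[[0,0,-0.007,0,0,0,0.0919],[0,0,-0.013,0,0,0,0.0919],[0,0,-0.018,0,0,0,0.0919],[0,0,-0.021,0,0,0,0.0919],[0,0,-0.021,0,0,0,0.0919]]'
```

```text
time: 4.75
position: [0.4853, 0.2663, 0.0323]
ee_rot: [[-0.357, 0.934, -0.0], [0.934, 0.357, -0.0], [-0.0, -0.0, -1.0]]
wrist_force: [0.3, -0.6, -0.0]
finger_gap: 0.0913
finger_force: 0.0
time: 5.25
position: [0.485, 0.2661, 0.0107]
ee_rot: [[-0.357, 0.934, -0.001], [0.934, 0.357, -0.001], [-0.0, -0.001, -1.0]]
wrist_force: [0.0, 0.0, 0.6]
finger_gap: 0.0924
finger_force: 0.0
```

```bash
python3 -m creep '[[0,0,-0.003,0,0,0,0.0919],[0,0,-0.006,0,0,0,0.0919],[0,0,-0.006,0,0,0,0.0919]]'
python3 -m creep '[[0,0,0,0,0,0,0.05],[0,0,0,0,0,0,0.05],[0,0,0,0,0,0,0.05],[0,0,0,0,0,0,0.05],[0,0,0,0,0,0,0.05],[0,0,0,0,0,0,0.05]]' 25
```

```text
time: 5.55
position: [0.4852, 0.2662, 0.005]
ee_rot: [[-0.357, 0.934, -0.0], [0.934, 0.357, -0.0], [-0.0, -0.001, -1.0]]
wrist_force: [0.6, -0.2, 0.0]
finger_gap: 0.0923
finger_force: 0.0
time: 6.15
position: [0.4853, 0.2663, 0.0055]
ee_rot: [[-0.357, 0.934, -0.0], [0.934, 0.357, -0.0], [-0.0, -0.0, -1.0]]
wrist_force: [-0.6, -0.5, 1.6]
finger_gap: 0.0618
finger_force: 25.0
```

Gripped at 61.8 mm with 25 N. I'll lift, then carry to a spot just short of the manifold and look at it from there.

```bash
python3 -m creep '[[0,0,0.01,0,0,0,0.05],[0,0,0.03,0,0,0,0.05],[0,0,0.06,0,0,0,0.05],[0,0,0.1,0,0,0,0.05],[0,0,0.14,0,0,0,0.05],[0,0,0.175,0,0,0,0.05],[0,0,0.195,0,0,0,0.05],[0,0,0.2,0,0,0,0.05]]'
python3 -m creep '[[-0.01,-0.03,0,0,0,-0.14,0.05],[-0.02,-0.06,0,0,0,-0.28,0.05],[-0.03,-0.1,0,0,0,-0.42,0.05],[-0.04,-0.14,0,0,0,-0.56,0.05],[-0.05,-0.18,0,0,0,-0.7,0.05],[-0.06,-0.22,0,0,0,-0.84,0.05],[-0.07,-0.26,0,0,0,-0.98,0.05],[-0.08,-0.3,0,0,0,-1.12,0.05]]'
python3 -m creep '[[-0.01,-0.04,0,0,0,-0.14,0.05],[-0.02,-0.08,0,0,0,-0.28,0.05],[-0.03,-0.12,0,0,0,-0.42,0.05],[-0.04,-0.15,0,0,0,-0.56,0.05],[-0.045,-0.166,0,0,0,-0.7,0.05],[-0.045,-0.166,0,0,0,-0.8,0.05],[-0.045,-0.166,0,0,0,-0.8,0.05]]'
python3 - <<'E'
from h import *
c=camera_model("wrist");p,phi,s=tool();im=get_image("wrist")
np.savez("nest1.npz",im=im,p=p,phi=phi,**c);print(p,np.degrees(phi))
cv2.imwrite("pics/n1.png",cv2.resize(im,(800,600),interpolation=cv2.INTER_CUBIC)[:,:,::-1])
E
```

```text
time: 6.95
position: [0.4866, 0.267, 0.2086]
ee_rot: [[-0.357, 0.934, 0.004], [0.934, 0.357, 0.002], [0.001, 0.005, -1.0]]
wrist_force: [0.7, -0.4, -1.4]
finger_gap: 0.0617
finger_force: 25.0
time: 7.75
position: [0.404, -0.035, 0.2046]
ee_rot: [[0.689, 0.725, -0.001], [0.725, -0.689, 0.0], [-0.001, -0.001, -1.0]]
wrist_force: [0.6, 0.1, -1.7]
finger_gap: 0.0617
finger_force: 25.0
time: 8.45
position: [0.3595, -0.1998, 0.2045]
ee_rot: [[1.0, 0.013, -0.001], [0.013, -1.0, 0.001], [-0.001, -0.001, -1.0]]
wrist_force: [-0.9, 0.9, -0.9]
finger_gap: 0.062
finger_force: 25.0
[ 0.35946289 -0.19983935  0.20451239] 0.7376009280842463
```

View pics/n1.png

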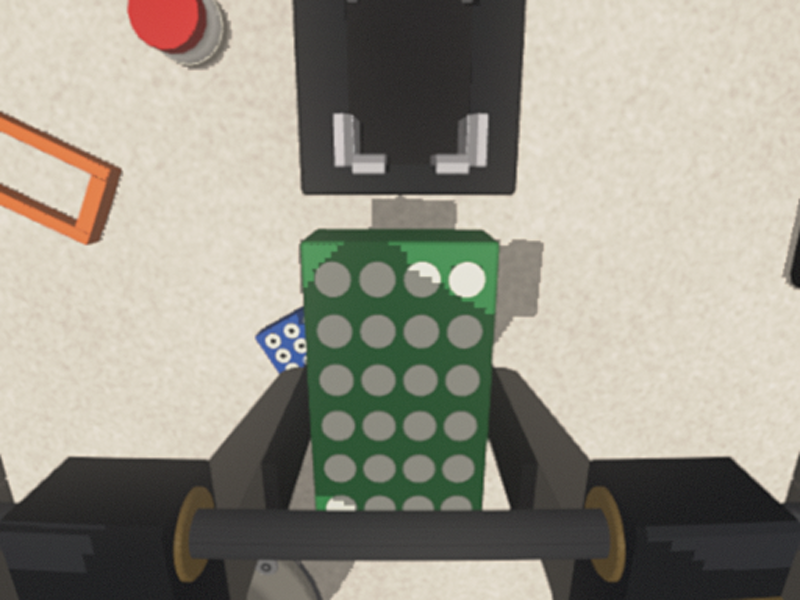

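The wrist view shows the manifold ahead, with two −x guides at (350,140) and (470,140), and the block held straight. I need all four guides in view, so I'll back off and rise.

```bash
python3 -m creep '[[-0.02,0,0.03,0,0,0,0.05],[-0.04,0,0.07,0,0,0,0.05],[-0.05,0,0.1,0,0,0,0.05],[-0.05,0,0.12,0,0,0,0.05],[-0.05,0,0.12,0,0,0,0.05],[-0.05,0,0.12,0,0,0,0.05]]'
python3 - <<'E'
from h import *
c=camera_model("wrist");p,phi,s=tool();im=get_image("wrist")
np.savez("nest2.npz",im=im,p=p,phi=phi,**c);print(p,np.degrees(phi))
for z in(.03,.088): print(np.round(proj([[.5+a*.058,-.2+b*.033,z] for a in(-1,1) for b in(-1,1)],c),0).tolist())
print(np.round(proj([[.5,-.2,.03]],c)))
A=cv2.resize(im[0:150,175:345],(680,600),interpolation=cv2.INTER_CUBIC);cv2.imwrite("pics/n2.png",A[:,:,::-1])
E
```

```text
time: 9.1
position: [0.3104, -0.1993, 0.3246]
ee_rot: [[1.0, 0.018, -0.0], [0.018, -1.0, 0.0], [-0.0, -0.0, -1.0]]
wrist_force: [-1.1, 0.0, -1.2]
finger_gap: 0.0618
finger_force: 25.0
[ 0.31036294 -0.19925623  0.32455502] 1.0461563762820187
[[281.0, 66.0], [233.0, 65.0], [284.0, -28.0], [233.0, -29.0]]
[[284.0, 60.0], [230.0, 59.0], [288.0, -47.0], [230.0, -48.0]]
[[258.  20.]]
```

View pics/n2.png

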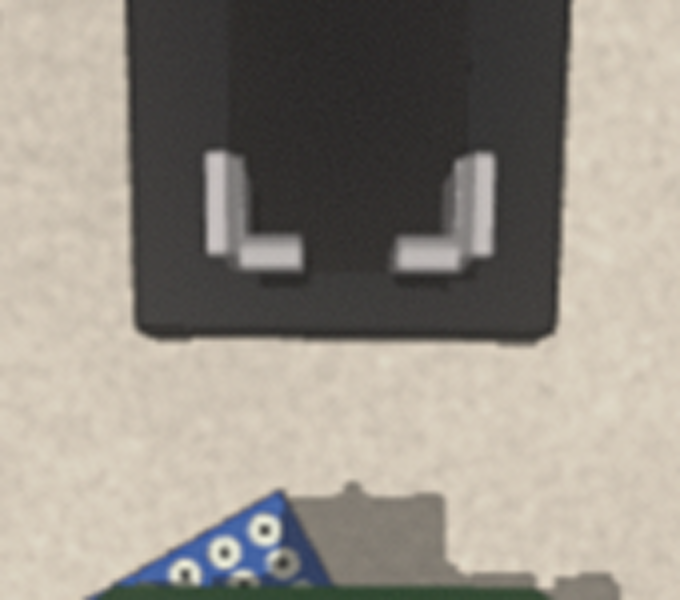

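Crop shows only the two −x guides (at about (245,210) and (450,210) of the crop). I'll look sideways instead, with the manifold at image left, and fit the hull of all four guides.

```bash
cat >> h.py <<'E'
def guides(im,c,p0,z=.03):
    "p0: rough nest pose; fits hull of the four guides (bright, inside the slab)"
    def mdl(p): return np.r_[box(p,.128,.078,.03,.078),box(p,.136,.086,.087,.088)]
    hull=lambda q:cv2.convexHull(np.float32(q))
    g=cv2.cvtColor(im,cv2.COLOR_RGB2GRAY)
    roi=cv2.fillConvexPoly(np.zeros_like(g),np.int32(hull(proj(np.r_[box(p0,.150,.100,.03,.09)],c))),255)
    m=((g>85)&(roi>0)).astype(np.uint8)
    n,lab,st,ce=cv2.connectedComponentsWithStats(m)
    print("comps",[(np.round(ce[i]).tolist(),int(st[i,4])) for i in range(1,n) if st[i,4]>5])
    m=np.where(np.isin(lab,[i for i in range(1,n) if st[i,4]>8]),255,0).astype(np.uint8);k=4
    big=cv2.resize(cv2.fillConvexPoly(np.zeros_like(m),cv2.convexHull(cv2.findNonZero(m)),255),None,fx=k,fy=k,interpolation=cv2.INTER_LINEAR)>127
    def cost(v):
        h=hull((proj(mdl(v/[1000,1000,57.3]),c)+.5)*k-.5)
        r=cv2.fillConvexPoly(np.zeros(big.shape,np.uint8),np.int32(np.round(h*16)),255,shift=4)>0
        return 1-(r&big).sum()/(r|big).sum()
    v0=np.array(p0)*[1000,1000,57.3]
    r=minimize(cost,v0,method="Nelder-Mead",options=dict(initial_simplex=v0+np.r_[np.zeros((1,3)),np.diag([6,6,4])],xatol=.05,fatol=1e-4))
    print("nest xy mm",np.round(r.x[:2],1),"yaw",round(r.x[2],2),"1-IoU",round(r.fun,3));return r.x/[1000,1000,57.3],m
E
python3 -m creep '[[0.03,-0.03,-0.03,0,0,0,0.05],[0.06,-0.06,-0.06,0,0,0,0.05],[0.09,-0.09,-0.09,0,0,0,0.05],[0.12,-0.12,-0.11,0,0,0,0.05],[0.15,-0.136,-0.12,0,0,0,0.05],[0.17,-0.136,-0.12,0,0,0,0.05],[0.17,-0.136,-0.12,0,0,0,0.05],[0.17,-0.136,-0.12,0,0,0,0.05]]'
python3 - <<'E'
from h import *
c=camera_model("wrist");p,phi,s=tool();im=get_image("wrist")
np.savez("nest3.npz",im=im,p=p,phi=phi,**c);print(p,np.degrees(phi))
ct=camera_model("top");it=get_image("top")
q,m=guides(im,c,(.5,-.2,.011)); q2,m2=guides(it,ct,(.5,-.2,.011))
o=im.copy();o[m>0]=[255,0,255]
for u in proj(np.r_[box(q,.116,.066,.03,.088)],c): cv2.circle(o,tuple(int(x) for x in np.round(u)),1,(0,255,0),-1)
A=cv2.resize(o[:,:260][:300],(520,600));
o=it.copy();o[m2>0]=[255,0,255]
for u in proj(np.r_[box(q2,.116,.066,.03,.088)],ct): cv2.circle(o,tuple(int(x) for x in np.round(u)),0,(0,255,0),-1)
B=cv2.resize(o[120:240,340:416],(280,442));B=np.vstack([B,np.zeros((158,280,3),np.uint8)])
cv2.imwrite("pics/n3.png",np.hstack([A,B])[:,:,::-1])
E
```

```text
time: 9.95
position: [0.4794, -0.3346, 0.2034]
ee_rot: [[1.0, 0.017, -0.003], [0.017, -1.0, 0.002], [-0.003, -0.002, -1.0]]
wrist_force: [0.1, 0.0, -1.6]
finger_gap: 0.0616
finger_force: 25.0
[ 0.47940048 -0.33462704  0.20340587] 0.9957718732138382
comps [([100.0, 179.0], 7581), ([152.0, 105.0], 924)]
nest xy mm [ 504.2 -191.1] yaw 1.05 1-IoU 0.191
comps [([371.0, 157.0], 95), ([398.0, 158.0], 117), ([372.0, 205.0], 84), ([400.0, 204.0], 103)]
nest xy mm [ 501.7 -203.7] yaw -0.04 1-IoU 0.1
```

View pics/n3.png

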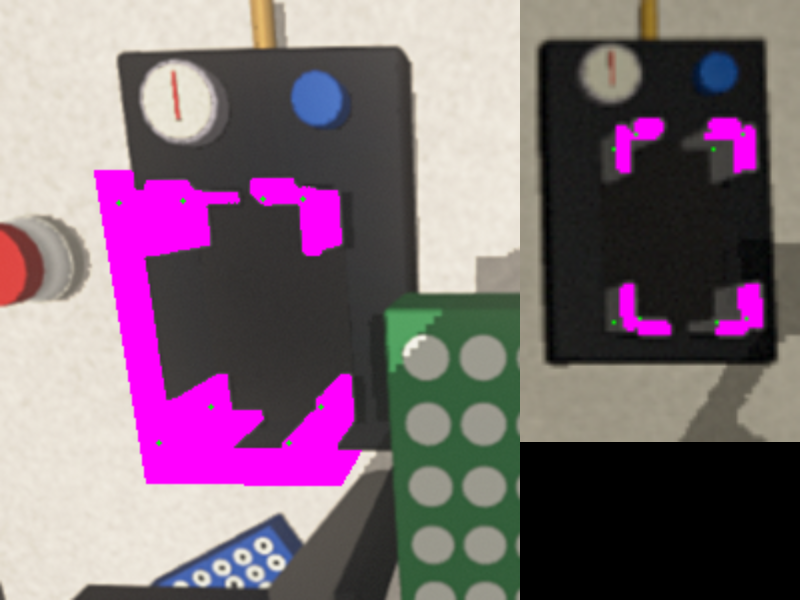

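```bash
sed -i 's/def guides(im,c,p0,z=.03):/def guides(im,c,p0,thr=75,warm=14):/; s/m=((g>85)&(roi>0)).astype(np.uint8)/m=((g>thr)\&(roi>0)\&(im[:,:,0].astype(int)-im[:,:,2]<warm)).astype(np.uint8); m=cv2.morphologyEx(m,cv2.MORPH_OPEN,np.ones((2,2)))/' h.py
python3 - <<'E'
from h import *
d=np.load("nest3.npz");im=d["im"];c={k:d[k] for k in("mtx","dist","R","t")}
print("bench",im[225,75],im[20,30],"slab",im[60,130],"floor",im[160,120],"guide",im[95,80],im[110,90],im[110,160])
ct=camera_model("top");it=get_image("top")
print("top slab",it[180,352],it[180,380],"guide side",it[200,368],it[158,365])
for t in(70,85): guides(im,c,(.5,-.2,.011),t)
for t in(40,50): guides(it,ct,(.5,-.2,.011),t)
E
```

```text
bench [234 228 216] [232 225 214] slab [62 59 61] floor [52 49 48] guide [226 222 221] [106 104 102] [99 97 95]
top slab [28 28 27] [22 21 18] guide side [137 135 129] [64 64 61]
comps [([87.0, 109.0], 1460), ([153.0, 106.0], 981), ([104.0, 212.0], 1475), ([162.0, 214.0], 983)]
nest xy mm [ 502.5 -205.5] yaw 0.68 1-IoU 0.021
comps [([87.0, 109.0], 1395), ([153.0, 106.0], 923), ([103.0, 212.0], 1432), ([162.0, 214.0], 948)]
nest xy mm [ 502.3 -205.3] yaw 0.7 1-IoU 0.017
comps [([370.0, 160.0], 187), ([397.0, 160.0], 248), ([371.0, 206.0], 166), ([399.0, 205.0], 204)]
nest xy mm [ 498.9 -205.2] yaw 0.12 1-IoU 0.031
comps [([370.0, 160.0], 171), ([397.0, 160.0], 229), ([399.0, 205.0], 196), ([371.0, 206.0], 147)]
nest xy mm [ 499.3 -205.7] yaw 0.51 1-IoU 0.031
```

Wrist fit is sharp (1−IoU 0.017): nest at (502.4, −205.4), yaw 0.7°; the top camera agrees within 3 mm. Now I'll go over the pocket and lower partway.

```bash
python3 -m creep '[[0.01,0.04,0,0,0,-0.005,0.05],[0.02,0.08,0,0,0,-0.005,0.05],[0.022,0.11,0,0,0,-0.005,0.05],[0.0222,0.129,0,0,0,-0.005,0.05],[0.0222,0.129,-0.03,0,0,-0.005,0.05],[0.0222,0.129,-0.06,0,0,-0.005,0.05],[0.0222,0.129,-0.08,0,0,-0.005,0.05],[0.0222,0.129,-0.08,0,0,-0.005,0.05]]'
python3 -c "
from h import *
for i in range(4):
  p,f,s=tool();print(np.round(p*1000,1),round(np.degrees(f),2));get_image('wrist')"
```

```text
time: 10.9
position: [0.5001, -0.2058, 0.1234]
ee_rot: [[1.0, 0.011, -0.004], [0.011, -1.0, 0.002], [-0.004, -0.002, -1.0]]
wrist_force: [-1.3, -0.1, -1.9]
finger_gap: 0.0618
finger_force: 25.0
[ 500.1 -205.8  123.4] 0.63
[ 501.3 -206.3  125. ] 0.62
[ 502.3 -206.8  126.1] 0.61
[ 503.  -207.1  126.7] 0.61
```

```bash
python3 -m creep '[[0,0,0,0,0,0,0.05],[0,0,0,0,0,0,0.05],[0,0,0,0,0,0,0.05]]'; python3 -c "
from h import *
for i in range(2):
  p,f,s=tool();print(np.round(p*1000,1),round(np.degrees(f),2));get_image('wrist')"
```

```text
time: 11.4
position: [0.5028, -0.2068, 0.1259]
ee_rot: [[1.0, 0.011, 0.001], [0.011, -1.0, -0.0], [0.001, 0.0, -1.0]]
wrist_force: [-0.8, -0.4, -1.6]
finger_gap: 0.0615
finger_force: 25.0
[ 502.8 -206.8  125.9] 0.62
[ 502.8 -206.8  125.8] 0.62
```

```bash
python3 -m creep '[[-0.001,0.0014,0,0,0,0.001,0.05],[-0.001,0.0014,-0.01,0,0,0.001,0.05],[-0.001,0.0014,-0.02,0,0,0.001,0.05],[-0.001,0.0014,-0.03,0,0,0.001,0.05],[-0.001,0.0014,-0.035,0,0,0.001,0.05],[-0.001,0.0014,-0.04,0,0,0.001,0.05],[-0.001,0.0014,-0.045,0,0,0.001,0.05],[-0.001,0.0014,-0.05,0,0,0.001,0.05]]'
python3 -m creep '[[0,0,-0.006,0,0,0,0.05],[0,0,-0.012,0,0,0,0.05],[0,0,-0.018,0,0,0,0.05],[0,0,-0.024,0,0,0,0.05],[0,0,-0.029,0,0,0,0.05],[0,0,-0.033,0,0,0,0.05],[0,0,-0.036,0,0,0,0.05],[0,0,-0.036,0,0,0,0.05]]'
```

```text
time: 12.3
position: [0.5017, -0.2054, 0.075]
ee_rot: [[1.0, 0.012, 0.0], [0.012, -1.0, -0.0], [0.0, 0.0, -1.0]]
wrist_force: [-1.0, -1.0, -0.9]
finger_gap: 0.0618
finger_force: 25.0
time: 13.1
position: [0.5014, -0.2052, 0.039]
ee_rot: [[1.0, 0.012, -0.001], [0.012, -1.0, 0.0], [-0.001, -0.0, -1.0]]
wrist_force: [-0.1, 0.6, -1.7]
finger_gap: 0.0616
finger_force: 25.0
```

```bash
python3 -m creep '[[0,0,-0.001,0,0,0,0.05],[0,0,-0.002,0,0,0,0.05],[0,0,-0.0028,0,0,0,0.05],[0,0,-0.0028,0,0,0,0.05]]'; python3 -m creep '[[0,0,-0.0005,0,0,0,0.05],[0,0,-0.001,0,0,0,0.05],[0,0,-0.001,0,0,0,0.05]]'
```

```text
time: 13.5
position: [0.5016, -0.2053, 0.0366]
ee_rot: [[1.0, 0.012, 0.0], [0.012, -1.0, -0.0], [0.0, 0.0, -1.0]]
wrist_force: [-0.1, 0.3, -1.8]
finger_gap: 0.062
finger_force: 25.0
time: 13.8
position: [0.5015, -0.2052, 0.0355]
ee_rot: [[1.0, 0.012, -0.0], [0.012, -1.0, 0.0], [-0.0, -0.0, -1.0]]
wrist_force: [-0.3, -0.2, -2.7]
finger_gap: 0.0619
finger_force: 25.0
```

```bash
python3 -m creep '[[0,0,-0.0005,0,0,0,0.05],[0,0,-0.001,0,0,0,0.05],[0,0,-0.001,0,0,0,0.05]]'; python3 -m creep '[[0,0,-0.0005,0,0,0,0.05],[0,0,-0.001,0,0,0,0.05],[0,0,-0.001,0,0,0,0.05]]'
```

```text
time: 14.1
position: [0.5016, -0.2053, 0.0354]
ee_rot: [[1.0, 0.012, 0.0], [0.012, -1.0, 0.0], [0.0, -0.0, -1.0]]
wrist_force: [-4.1, 1.2, 10.3]
finger_gap: 0.0619
finger_force: 25.0
time: 14.4
position: [0.5016, -0.2053, 0.0354]
ee_rot: [[1.0, 0.012, 0.0], [0.012, -1.0, -0.0], [0.0, 0.0, -1.0]]
wrist_force: [-7.2, 2.9, 22.9]
finger_gap: 0.0621
finger_force: 25.0
```

Firmly seated: contact exactly at the predicted height, 23 N. I'll ease off, release, rise and go to the spacer.

```bash
python3 -m creep '[[0,0,0.0015,0,0,0,0.05],[0,0,0.0015,0,0,0,0.07],[0,0,0.0015,0,0,0,0.0919],[0,0,0.0015,0,0,0,0.0919],[0,0,0.0015,0,0,0,0.0919],[0,0,0.0015,0,0,0,0.0919],[0,0,0.0015,0,0,0,0.0919]]'
python3 -m creep '[[0,0,0.01,0,0,0,0.0919],[0,0,0.04,0,0,0,0.0919],[0,0,0.085,0,0,0,0.0919],[0,0,0.13,0,0,0,0.0919],[0,0,0.165,0,0,0,0.0919],[0,0,0.172,0,0,0,0.0919]]'
python3 -m creep '[[-0.008,0.03,0,0,0,0.14,0.0919],[-0.018,0.07,0,0,0,0.28,0.0919],[-0.028,0.11,0,0,0,0.42,0.0919],[-0.038,0.15,0,0,0,0.56,0.0919],[-0.048,0.19,0,0,0,0.7,0.0919],[-0.058,0.23,0,0,0,0.84,0.0919],[-0.068,0.26,0,0,0,0.98,0.0919],[-0.071,0.275,0,0,0,1.107,0.0919]]'
python3 -m creep '[[0,0,0,0,0,0,0.0919],[0,0,0,0,0,0,0.0919],[0,0,0,0,0,0,0.0919]]'
python3 -c "
from h import *
look('spacer','w3')"
```

```text
time: 15.1
position: [0.5015, -0.2053, 0.035]
ee_rot: [[1.0, 0.012, -0.0], [0.012, -1.0, 0.0], [-0.0, -0.0, -1.0]]
wrist_force: [0.5, -0.2, -0.6]
finger_gap: 0.0918
finger_force: 0.0
time: 15.7
position: [0.5038, -0.2062, 0.2124]
ee_rot: [[1.0, 0.012, 0.007], [0.012, -1.0, -0.003], [0.007, 0.003, -1.0]]
wrist_force: [-0.6, -0.0, 0.4]
finger_gap: 0.0921
finger_force: 0.0
time: 16.5
position: [0.4289, 0.0717, 0.2067]
ee_rot: [[0.43, 0.903, -0.001], [0.903, -0.43, 0.0], [-0.0, -0.001, -1.0]]
wrist_force: [0.3, -0.5, 0.9]
finger_gap: 0.092
finger_force: 0.0
time: 16.8
position: [0.4307, 0.069, 0.207]
ee_rot: [[0.44, 0.898, -0.0], [0.898, -0.44, -0.0], [-0.0, -0.0, -1.0]]
wrist_force: [-0.4, -0.0, 0.7]
finger_gap: 0.092
finger_force: 0.0
spacer xy [430.6  69. ] yaw 64.2 1-IoU 0.032 rect [109.  60.] at [255. 171.]
t 16.8 tcp [430.7  69.  207. ] phi 63.92 shift mm [-0.2  0. ] turn rad 0.0045
```

```bash
python3 -m creep '[[0,0,-0.045,0,0,0.0045,0.0919],[0,0,-0.09,0,0,0.0045,0.0919],[0,0,-0.13,0,0,0.0045,0.0919],[0,0,-0.16,0,0,0.0045,0.0919],[0,0,-0.18,0,0,0.0045,0.0919],[0,0,-0.193,0,0,0.0045,0.0919],[0,0,-0.2,0,0,0.0045,0.0919],[0,0,-0.2,0,0,0.0045,0.0919]]'
python3 -m creep '[[0,0,-0.004,0,0,0,0.0919],[0,0,-0.007,0,0,0,0.0919],[0,0,-0.007,0,0,0,0.0919]]'
python3 -m creep '[[0,0,0,0,0,0,0.05],[0,0,0,0,0,0,0.05],[0,0,0,0,0,0,0.05],[0,0,0,0,0,0,0.05],[0,0,0,0,0,0,0.05],[0,0,0,0,0,0,0.05]]' 20
```

```text
time: 17.65
position: [0.4303, 0.0691, 0.0064]
ee_rot: [[0.434, 0.901, -0.001], [0.901, -0.434, -0.0], [-0.001, -0.001, -1.0]]
wrist_force: [-1.1, 0.1, 0.4]
finger_gap: 0.0921
finger_force: 0.0
time: 17.95
position: [0.4308, 0.0697, 0.0003]
ee_rot: [[0.433, 0.901, 0.001], [0.901, -0.433, 0.0], [0.0, 0.0, -1.0]]
wrist_force: [0.2, 0.4, 0.1]
finger_gap: 0.0916
finger_force: 0.0
time: 18.55
position: [0.4307, 0.0698, 0.0002]
ee_rot: [[0.433, 0.902, 0.0], [0.902, -0.433, 0.0], [0.0, 0.0, -1.0]]
wrist_force: [-1.1, 0.5, 3.3]
finger_gap: 0.0618
finger_force: 20.0
```

```bash
python3 -c "
from h import *
im=get_image('top');c=camera_model('top');find('block',im,c,proj([[.5,-.205,.06]],c)[0],z=.03)"
python3 -m creep '[[0,0,0.01,0,0,0,0.05],[0,0,0.03,0,0,0,0.05],[0,0,0.06,0,0,0,0.05],[0,0,0.1,0,0,0,0.05],[0,0,0.14,0,0,0,0.05],[0,0,0.175,0,0,0,0.05],[0,0,0.195,0,0,0,0.05],[0,0,0.2,0,0,0,0.05]]'
python3 -m creep '[[0.008,-0.03,0,0,0,-0.14,0.05],[0.018,-0.07,0,0,0,-0.28,0.05],[0.028,-0.11,0,0,0,-0.42,0.05],[0.038,-0.15,0,0,0,-0.56,0.05],[0.048,-0.19,0,0,0,-0.7,0.05],[0.058,-0.23,0,0,0,-0.84,0.05],[0.068,-0.26,0,0,0,-0.98,0.05],[0.0724,-0.2752,0,0,0,-1.11,0.05]]'
python3 -m creep '[[0,0,-0.02,0,0,0,0.05],[0,0,-0.05,0,0,0,0.05],[0,0,-0.07,0,0,0,0.05],[0,0,-0.08,0,0,0,0.05],[0,0,-0.08,0,0,0,0.05],[0,0,-0.08,0,0,0,0.05],[0,0,-0.08,0,0,0,0.05]]'
python3 -c "
from h import *
p,f,s=tool();print(np.round(p*1000,1),round(np.degrees(f),2))"
```

```text
block xy [ 501.  -206.7] yaw 0.5 1-IoU 0.062 rect [ 71. 113.] at [382. 183.]
time: 19.4
position: [0.4318, 0.0699, 0.2029]
ee_rot: [[0.433, 0.902, 0.005], [0.902, -0.433, 0.001], [0.003, 0.004, -1.0]]
wrist_force: [-0.1, 1.1, -1.7]
finger_gap: 0.0619
finger_force: 20.0
time: 20.2
position: [0.5028, -0.2078, 0.1988]
ee_rot: [[1.0, 0.006, -0.001], [0.006, -1.0, 0.0], [-0.001, -0.0, -1.0]]
wrist_force: [0.9, 0.8, -1.0]
finger_gap: 0.0618
finger_force: 20.0
time: 20.9
position: [0.5037, -0.2057, 0.1211]
ee_rot: [[1.0, 0.013, 0.001], [0.013, -1.0, -0.001], [0.001, 0.001, -1.0]]
wrist_force: [-0.0, -0.5, -1.1]
finger_gap: 0.0617
finger_force: 20.0
[ 503.7 -205.7  121.1] 0.77
```

```bash
python3 -m creep '[[-0.0006,0.0004,-0.01,0,0,-0.001,0.05],[-0.0006,0.0004,-0.02,0,0,-0.001,0.05],[-0.0006,0.0004,-0.028,0,0,-0.001,0.05],[-0.0006,0.0004,-0.035,0,0,-0.001,0.05],[-0.0006,0.0004,-0.042,0,0,-0.001,0.05],[-0.0006,0.0004,-0.05,0,0,-0.001,0.05],[-0.0006,0.0004,-0.057,0,0,-0.001,0.05],[-0.0006,0.0004,-0.058,0,0,-0.001,0.05]]'
python3 -m creep '[[0,0,-0.001,0,0,0,0.05],[0,0,-0.002,0,0,0,0.05],[0,0,-0.003,0,0,0,0.05],[0,0,-0.003,0,0,0,0.05]]'
```

```text
time: 21.7
position: [0.5018, -0.2049, 0.061]
ee_rot: [[1.0, 0.012, -0.001], [0.012, -1.0, 0.001], [-0.001, -0.001, -1.0]]
wrist_force: [0.1, -0.2, -1.6]
finger_gap: 0.0616
finger_force: 20.0
time: 22.1
position: [0.5026, -0.2052, 0.0602]
ee_rot: [[1.0, 0.012, 0.001], [0.012, -1.0, -0.0], [0.001, 0.0, -1.0]]
wrist_force: [-2.0, 1.5, 9.9]
finger_gap: 0.0619
finger_force: 20.0
```

```bash
python3 -m creep '[[0,0,0.0008,0,0,0,0.05],[0,0,0.0008,0,0,0,0.07],[0,0,0.0008,0,0,0,0.0919],[0,0,0.0008,0,0,0,0.0919],[0,0,0.0008,0,0,0,0.0919],[0,0,0.0008,0,0,0,0.0919],[0,0,0.0008,0,0,0,0.0919]]'
python3 -m creep '[[0,0,0.01,0,0,0,0.0919],[0,0,0.04,0,0,0,0.0919],[0,0,0.085,0,0,0,0.0919],[0,0,0.13,0,0,0,0.0919],[0,0,0.147,0,0,0,0.0919]]'
python3 -m creep '[[0.01,0.03,0,0,0,0.14,0.0919],[0.022,0.06,0,0,0,0.28,0.0919],[0.036,0.1,0,0,0,0.42,0.0919],[0.05,0.14,0,0,0,0.56,0.0919],[0.065,0.18,0,0,0,0.7,0.0919],[0.08,0.22,0,0,0,0.84,0.0919],[0.095,0.26,0,0,0,0.98,0.0919],[0.108,0.29,0,0,0,1.12,0.0919]]'
python3 -m creep '[[0.006,0.012,0,0,0,0.14,0.0919],[0.006,0.012,0,0,0,0.168,0.0919],[0.006,0.012,0,0,0,0.168,0.0919],[0.006,0.012,0,0,0,0.168,0.0919]]'
python3 -c "
from h import *
look('plate','w4')
im=get_image('top');c=camera_model('top');find('spacer',im,c,proj([[.5,-.205,.078]],c)[0],z=.06)"
```

```text
time: 22.8
position: [0.5024, -0.2051, 0.0598]
ee_rot: [[1.0, 0.012, -0.0], [0.012, -1.0, 0.0], [-0.0, -0.0, -1.0]]
wrist_force: [0.4, -0.2, -0.2]
finger_gap: 0.0918
finger_force: 0.0
time: 23.3
position: [0.5043, -0.2059, 0.2121]
ee_rot: [[1.0, 0.012, 0.006], [0.012, -1.0, -0.002], [0.006, 0.002, -1.0]]
wrist_force: [1.7, 0.2, 0.2]
finger_gap: 0.0918
finger_force: 0.0
time: 24.1
position: [0.6109, 0.0874, 0.2078]
ee_rot: [[0.418, 0.908, 0.001], [0.908, -0.418, 0.0], [0.001, 0.001, -1.0]]
wrist_force: [-1.0, -0.7, -0.3]
finger_gap: 0.0918
finger_force: 0.0
time: 24.5
position: [0.616, 0.0959, 0.2071]
ee_rot: [[0.271, 0.963, -0.0], [0.963, -0.271, -0.0], [-0.0, -0.0, -1.0]]
wrist_force: [0.9, 0.7, -0.1]
finger_gap: 0.092
finger_force: 0.0
plate xy [593.1  91.1] yaw -12.2 1-IoU 0.61 rect [47. 59.] at [257. 173.]
t 24.5 tcp [616.   95.9 207.1] phi 74.28 shift mm [-22.9  -4.8] turn rad -1.5102
spacer xy [ 501.2 -206.4] yaw -1.1 1-IoU 0.034 rect [ 65. 111.] at [385. 182.]
```

```bash
sed -i 's/cv2.connectedComponentsWithStats(cv2.dilate(m,np.ones((3,3))))/cv2.connectedComponentsWithStats(cv2.dilate(m,np.ones((D,D))))/; s/^H={/D=3\nH={/' h.py
python3 - <<'E'
import h; from h import *
im=cv2.imread("pics/w4.png")[:,:,::-1].copy(); c=camera_model("wrist"); near=proj([[.616,.096,.02]],c)[0]
h.HSV["plate"]=((98,80,15),(132,255,255))
for h.D in(5,7,9): find("plate",im,c,near)
print(tool()[0])
E
```

```text
plate xy [618.2  95.5] yaw 75.7 1-IoU 0.043 rect [108.  61.] at [257. 170.]
plate xy [618.2  95.5] yaw 75.7 1-IoU 0.043 rect [108.  61.] at [257. 170.]
plate xy [618.2  95.5] yaw 75.7 1-IoU 0.043 rect [108.  61.] at [257. 170.]
[0.61608348 0.09585932 0.20715622]
```

```bash
python3 -m creep '[[0.0021,-0.0004,-0.045,0,0,0.025,0.0919],[0.0021,-0.0004,-0.09,0,0,0.025,0.0919],[0.0021,-0.0004,-0.13,0,0,0.025,0.0919],[0.0021,-0.0004,-0.16,0,0,0.025,0.0919],[0.0021,-0.0004,-0.18,0,0,0.025,0.0919],[0.0021,-0.0004,-0.193,0,0,0.025,0.0919],[0.0021,-0.0004,-0.2,0,0,0.025,0.0919],[0.0021,-0.0004,-0.2,0,0,0.025,0.0919]]'
python3 -m creep '[[0,0,-0.004,0,0,0,0.0919],[0,0,-0.006,0,0,0,0.0919],[0,0,-0.006,0,0,0,0.0919]]'
python3 -m creep '[[0,0,0,0,0,0,0.05],[0,0,0,0,0,0,0.05],[0,0,0,0,0,0,0.05],[0,0,0,0,0,0,0.05],[0,0,0,0,0,0,0.05],[0,0,0,0,0,0,0.05]]' 25
```

```text
time: 25.4
position: [0.6183, 0.0962, 0.0067]
ee_rot: [[0.244, 0.97, -0.001], [0.97, -0.244, -0.0], [-0.0, -0.0, -1.0]]
wrist_force: [0.6, 0.7, 0.5]
finger_gap: 0.0922
finger_force: 0.0
time: 25.7
position: [0.6187, 0.0966, 0.0013]
ee_rot: [[0.243, 0.97, 0.001], [0.97, -0.243, 0.0], [0.0, 0.001, -1.0]]
wrist_force: [0.4, 0.2, -0.3]
finger_gap: 0.092
finger_force: 0.0
time: 26.3
position: [0.6183, 0.0966, 0.001]
ee_rot: [[0.243, 0.97, -0.0], [0.97, -0.243, 0.0], [-0.0, -0.0, -1.0]]
wrist_force: [-0.6, 1.0, 2.8]
finger_gap: 0.0616
finger_force: 24.9
```

```bash
python3 -m creep '[[0,0,0.01,0,0,0,0.05],[0,0,0.03,0,0,0,0.05],[0,0,0.06,0,0,0,0.05],[0,0,0.1,0,0,0,0.05],[0,0,0.14,0,0,0,0.05],[0,0,0.175,0,0,0,0.05],[0,0,0.195,0,0,0,0.05],[0,0,0.2,0,0,0,0.05]]'
python3 -m creep '[[-0.01,-0.03,0,0,0,-0.14,0.05],[-0.022,-0.06,0,0,0,-0.28,0.05],[-0.036,-0.1,0,0,0,-0.42,0.05],[-0.05,-0.14,0,0,0,-0.56,0.05],[-0.065,-0.18,0,0,0,-0.7,0.05],[-0.08,-0.22,0,0,0,-0.84,0.05],[-0.095,-0.26,0,0,0,-0.98,0.05],[-0.108,-0.285,0,0,0,-1.12,0.05]]'
python3 -m creep '[[-0.0071,-0.017,0,0,0,-0.14,0.05],[-0.0071,-0.017,0,0,0,-0.1925,0.05],[-0.0071,-0.017,-0.02,0,0,-0.1925,0.05],[-0.0071,-0.017,-0.05,0,0,-0.1925,0.05],[-0.0071,-0.017,-0.07,0,0,-0.1925,0.05],[-0.0071,-0.017,-0.08,0,0,-0.1925,0.05],[-0.0071,-0.017,-0.08,0,0,-0.1925,0.05],[-0.0071,-0.017,-0.08,0,0,-0.1925,0.05]]'
python3 -m creep '[[0,0,0,0,0,0,0.05],[0,0,0,0,0,0,0.05]]'
python3 -c "
from h import *
p,f,s=tool();print(np.round(p*1000,1),round(np.degrees(f),2))"
```

```text
time: 27.1
position: [0.62, 0.0967, 0.2044]
ee_rot: [[0.243, 0.97, 0.005], [0.97, -0.243, 0.001], [0.002, 0.005, -1.0]]
wrist_force: [-0.4, 0.0, -1.3]
finger_gap: 0.0614
finger_force: 24.9
time: 27.9
position: [0.5088, -0.1906, 0.1999]
ee_rot: [[0.98, 0.197, -0.001], [0.197, -0.98, -0.0], [-0.001, -0.0, -1.0]]
wrist_force: [0.3, 0.5, -1.3]
finger_gap: 0.0616
finger_force: 24.9
time: 28.7
position: [0.5036, -0.2056, 0.1212]
ee_rot: [[1.0, 0.013, 0.0], [0.013, -1.0, -0.0], [0.0, 0.0, -1.0]]
wrist_force: [-0.1, -0.3, -1.2]
finger_gap: 0.0619
finger_force: 24.9
time: 28.9
position: [0.504, -0.2057, 0.1218]
ee_rot: [[1.0, 0.013, 0.002], [0.013, -1.0, -0.001], [0.002, 0.001, -1.0]]
wrist_force: [-0.4, 0.5, -1.0]
finger_gap: 0.0617
finger_force: 24.9
[ 504.  -205.7  121.8] 0.74
```

```bash
python3 -m creep '[[-0.0006,0.0003,-0.006,0,0,-0.001,0.05],[-0.0006,0.0003,-0.012,0,0,-0.001,0.05],[-0.0006,0.0003,-0.018,0,0,-0.001,0.05],[-0.0006,0.0003,-0.024,0,0,-0.001,0.05],[-0.0006,0.0003,-0.03,0,0,-0.001,0.05],[-0.0006,0.0003,-0.036,0,0,-0.001,0.05],[-0.0006,0.0003,-0.039,0,0,-0.001,0.05],[-0.0006,0.0003,-0.039,0,0,-0.001,0.05]]'
python3 -m creep '[[0,0,-0.001,0,0,0,0.05],[0,0,-0.002,0,0,0,0.05],[0,0,-0.003,0,0,0,0.05],[0,0,-0.003,0,0,0,0.05]]'
```

```text
time: 29.7
position: [0.5025, -0.2051, 0.0813]
ee_rot: [[1.0, 0.012, -0.001], [0.012, -1.0, 0.0], [-0.001, -0.0, -1.0]]
wrist_force: [-0.3, -0.0, -1.3]
finger_gap: 0.0614
finger_force: 24.9
time: 30.1
position: [0.5029, -0.2052, 0.079]
ee_rot: [[1.0, 0.012, 0.0], [0.012, -1.0, -0.0], [0.0, 0.0, -1.0]]
wrist_force: [0.1, 1.1, -1.0]
finger_gap: 0.0615
finger_force: 24.9
```

```bash
python3 -m creep '[[0,0,-0.0005,0,0,0,0.05],[0,0,-0.001,0,0,0,0.05],[0,0,-0.001,0,0,0,0.05]]'
```

```text
time: 30.4
position: [0.5029, -0.2052, 0.0789]
ee_rot: [[1.0, 0.012, 0.0], [0.012, -1.0, -0.0], [0.0, 0.0, -1.0]]
wrist_force: [-4.3, 1.8, 10.5]
finger_gap: 0.0619
finger_force: 24.9
```

Seated at the predicted height with 10 N. I'll release and rise, then back off toward −x for a final look.

```bash
python3 -m creep '[[0,0,0.0008,0,0,0,0.05],[0,0,0.0008,0,0,0,0.07],[0,0,0.0008,0,0,0,0.0919],[0,0,0.0008,0,0,0,0.0919],[0,0,0.0008,0,0,0,0.0919],[0,0,0.0008,0,0,0,0.0919],[0,0,0.0008,0,0,0,0.0919]]'
python3 -m creep '[[0,0,0.01,0,0,0,0.0919],[0,0,0.03,0,0,0,0.0919],[0,0,0.07,0,0,0,0.0919],[0,0,0.11,0,0,0,0.0919],[0,0,0.14,0,0,0,0.0919],[-0.04,0,0.15,0,0,0,0.0919],[-0.04,0,0.15,0,0,0,0.0919],[-0.04,0,0.15,0,0,0,0.0919]]'
python3 - <<'E'
import h; from h import *
w=get_image("wrist");s=get_image("side")
A=cv2.resize(w[:240,130:390],(416,384));B=cv2.resize(s[200:350,250:400],(384,384),interpolation=cv2.INTER_CUBIC)
cv2.imwrite("pics/f1.png",np.hstack([A,B])[:,:,::-1])
h.D=7;h.HSV["plate"]=((98,80,15),(132,255,255));c=camera_model("wrist")
find("plate",w,c,proj([[.502,-.205,.098]],c)[0],z=.078)
E
```

```text
time: 31.1
position: [0.5028, -0.2052, 0.0786]
ee_rot: [[1.0, 0.012, -0.0], [0.012, -1.0, 0.0], [-0.0, -0.0, -1.0]]
wrist_force: [-0.4, 0.2, -0.2]
finger_gap: 0.092
finger_force: 0.0
time: 31.9
position: [0.4627, -0.2053, 0.2296]
ee_rot: [[1.0, 0.011, 0.002], [0.011, -1.0, -0.001], [0.002, 0.001, -1.0]]
wrist_force: [0.2, 0.3, -0.4]
finger_gap: 0.0921
finger_force: 0.0
plate xy [ 505.1 -206.5] yaw 0.0 1-IoU 0.024 rect [110.  63.] at [257. 142.]
```

View pics/f1.png

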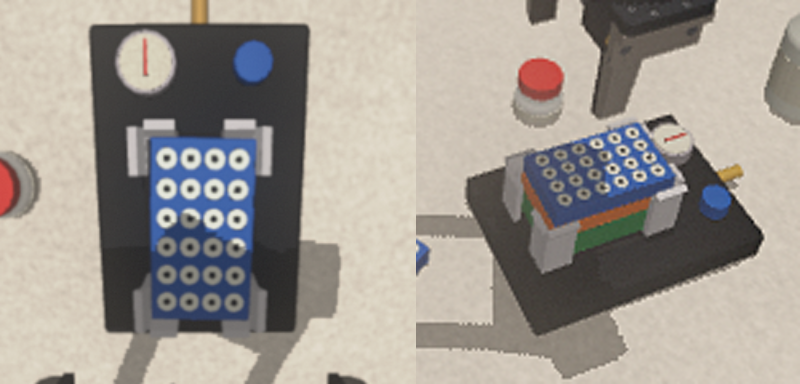

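The left view shows the plate square between all four guides at (203,230), and the right view shows green, orange and blue stacked flush and level at (600,180). The gripper is clear and touching nothing, so I'm handing in.

```bash
python3 -c "
from plant import *
print(job_done())"
```

```text
the job is handed in; nothing more can be done
None
```

The block, spacer and filter plate are stacked in that order in the manifold pocket, each lowered gently to its expected height. The last pictures show the stack square and level, and the job was handed in at about 32 s.

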